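# Find the ball-headed forming stake in the lidded boxes

### The job

One of the three identical lidded boxes on the jeweller's bench holds the ball-headed forming stake: lift lids until you find it, and stand that stake upright in the middle of the plain steel block. Set every lid you take off, open side down, on the dark rubber mat (or back on its own box). Leave the other two stakes standing in their boxes and everything else on the bench where it is.

Things in the scene. Friction and masses are not known exactly. Their poses are not given: they have to be found in the camera images.
- mat: Dark rubber mat fixed on the bench near the robot, 110 mm (its x) by 420 mm (its y), 3 mm thick; origin at the centre of its underside. Three lids fit on it side by side.
- block: Plain dark steel bench block fixed on the bench, 80 x 80 mm, 25 mm high; origin at the centre of its underside.
- base1: Fixed wooden base of box 1 (the three boxes look alike): a flange 80 x 80 x 5 mm with a raised floor 60 x 60 mm whose top is 10 mm above the bench. One stake stands on the floor. Origin at the centre of its underside, z up, x and y along its sides. The bases and the block stand in a row in any order.
- lid1: Loose deep white lid that starts on base 1: an upside-down box 76 x 76 mm outside, 4 mm walls, 70 mm high to its flat roof, open below, 90 g (varies by a third). A round wooden knob of 22 mm diameter stands on the middle of the roof, from 70 to 100 mm above the lid's rim. Origin at the centre of the rim plane (its underside), z up. On its base the rim is 5 mm above the bench. It must be raised at least 65 mm to clear the stake inside.
- base2: Fixed wooden base of box 2 (the three boxes look alike): a flange 80 x 80 x 5 mm with a raised floor 60 x 60 mm whose top is 10 mm above the bench. One stake stands on the floor. Origin at the centre of its underside, z up, x and y along its sides. The bases and the block stand in a row in any order.
- lid2: Loose deep white lid that starts on base 2: an upside-down box 76 x 76 mm outside, 4 mm walls, 70 mm high to its flat roof, open below, 90 g (varies by a third). A round wooden knob of 22 mm diameter stands on the middle of the roof, from 70 to 100 mm above the lid's rim. Origin at the centre of the rim plane (its underside), z up. On its base the rim is 5 mm above the bench. It must be raised at least 65 mm to clear the stake inside.
- base3: Fixed wooden base of box 3 (the three boxes look alike): a flange 80 x 80 x 5 mm with a raised floor 60 x 60 mm whose top is 10 mm above the bench. One stake stands on the floor. Origin at the centre of its underside, z up, x and y along its sides. The bases and the block stand in a row in any order.
- lid3: Loose deep white lid that starts on base 3: an upside-down box 76 x 76 mm outside, 4 mm walls, 70 mm high to its flat roof, open below, 90 g (varies by a third). A round wooden knob of 22 mm diameter stands on the middle of the roof, from 70 to 100 mm above the lid's rim. Origin at the centre of the rim plane (its underside), z up. On its base the rim is 5 mm above the bench. It must be raised at least 65 mm to clear the stake inside.
- ball_stake: Loose steel forming stake, about 160 g. The wanted stake: a round ball head of 28 mm diameter, top 56 mm above the foot; below the head a round upright shank of 22 mm diameter, from the foot to about 30 mm up. Origin at the centre of its flat foot, z up along the shank. It starts upright under one of the three lids, on the box floor within about 9 mm of its middle; which box is not fixed.
- square_stake: Loose steel forming stake, about 160 g. Not wanted: a square flat-topped head 24 x 24 mm, top 56 mm above the foot; below the head a round upright shank of 22 mm diameter, from the foot to about 30 mm up. Origin at the centre of its flat foot, z up along the shank. It starts upright under one of the three lids, on the box floor within about 9 mm of its middle; which box is not fixed.
- ridge_stake: Loose steel forming stake, about 160 g. Not wanted: a narrow ridge-shaped head 36 x 10 mm (36 along its x), top 56 mm above the foot; below the head a round upright shank of 22 mm diameter, from the foot to about 30 mm up. Origin at the centre of its flat foot, z up along the shank. It starts upright under one of the three lids, on the box floor within about 9 mm of its middle; which box is not fixed.
- file: Bystander: small flat file with a wooden handle, 150 mm long, lying in the row among the boxes and block; origin at about its middle, x along it.
- screwdriver: Bystander: wooden-handled screwdriver, 150 mm long, lying in the row among the boxes and block; origin at about its middle, x along it.
- hammer: Bystander: wooden-handled hammer lying behind the boxes; x along the handle.
- oil: Bystander: amber bottle, 48 mm diameter, 110 mm high, on the robot's right; origin at the centre of its foot.
- jar: Bystander: glass jar, 80 mm diameter, 110 mm high, on the robot's left; origin at the centre of its foot.
Mind the look-alikes: they are no part of the job. What is shaped like the lid3 but blue or red is not meant.

How it is judged:
By the outcome, as a careful person would: the job done as asked, in the order asked, and still so for the second after the job is handed in, with the robot touching nothing.
It also fails if it takes over 72 s, if anything falls off the work surface, if the arm or the gripper's body presses on something with over 40 N, if the wrist force passes 120 N, or if a joint passes its speed limit or range.

### The arm

A 6-joint arm with a two-finger parallel gripper is mounted at the origin on the work surface. World frame = base frame: x ahead of the robot, y to its left, z up, the work surface at z = 0. Lengths are in mm, angles in rad, forces in N, time in s.
With the tool pointing down it reaches from about 300 to 775 mm from the base axis. Payload 14.6 kg.
Tool frame: the origin (TCP) lies on the centre line of the jaws, within the pads' length; the fingertips stand 19 mm ahead of it and the grasp point (between the pads) is the TCP (bot.tip_reach is the distance from the TCP to the fingertips, in mm); y points along the fingers, x is the direction in which the jaws open and shut, and the axes are right-handed (so a half turn about y gives the same grasp; the last joint's range is limited). The gripper opens to 85 mm and grips with 20 to 120 N. Pads are 22 mm wide; open, the fingers measure 114 mm over their backs; the gripper's body (76 mm by 85 mm) begins 54 mm behind the grasp point. The pads swing forward as they close: fully open they stand 13 mm farther back than shut.
Start: joints at [1.27, 0.3, 1.521, -0, 1.321, -0.067], TCP at [127.42, 535.027, 250.281] pointing down, gripper open.
Joint ranges: [-3.03, 3.03], [-0.79, 2.21], [0.23, 2.52], [-1.04, 4.18], [0, 3.07], [-2.55, 2.55]. Speed limits (rad/s): [2.22, 2.22, 2.57, 3.14, 3.14, 3.14].

### API

Orientations are given as a unit quaternion [w, x, y, z].
In Python, from rig import bot gives the robot as it stands. Calls block until the motion is done:
- bot.move_to(position, orientation): joint-space move of the TCP to a pose.
- bot.servo_line(position, attitude=None, speed=150, until_force=None): straight line of the TCP; attitude=None keeps the orientation; speed is the mean speed in mm/s. With until_force (N) it stops when the force on the tool has changed by that much, and returns True; else False.
- bot.move_joints(angles): joint-space move.
- bot.move_gripper(opening, grip_force=None): finger opening in mm; grip_force is the grip in N (None keeps the last); returns when the fingers have stopped.
- bot.dwell(seconds).
- bot.ik(position, orientation): joint angles nearest the present ones, or None.
- bot.read_state(): the state.
- bot.read_camera(name): name is "scene" or "side" or "wrist"; returns a dict with "image" (400x640x3 uint8, blue, green, red), "depth" (400x640 float32, mm along the optical axis (not along the pixel's ray), 0 where there is no reading), "fovy" (degrees; the focal length in pixels is half the picture's height over the tangent of half this angle, whatever the lens; pixels are square), "cx", "cy" (the principal point, pixels), "eye" and "attitude" of the camera in the world; the wrist camera has in their place "mount" (4x4, takes a point from camera to tool coordinates, whose origin is the TCP and whose axes are the tool frame's). Camera axes: x right, y down, z forward; pixel columns grow to the right and rows downward; lengths in mm; the calibration is good to about 2 mm. A picture is of the moment at which its call begins: read the wrist's pose just before it.
A pose or a line that the arm cannot do raises bot.MotionError and nothing moves.
- bot.finish_job(): hands the job in, once; it reports no verdict.
The state is a dict: "clock": time; "joint_positions": joint angles; "qvel": joint speeds; "effort": joint torques, N m; "ee_pos": TCP position; "tool_rot": TCP orientation; "ft_force": force on the tool from outside, world axes, zero at the start; "moment": the same for the moment, N m; "grip_width": finger opening in mm.
Only numpy, scipy, OpenCV 4.12 (cv2) and the standard library are available. Lean on these libraries where they do the work, as an engineer would, in place of code of your own. Each camera call takes 0.05 s, during which the arm holds its last target.

## Working session

There is one attempt and no reset: what is moved stays moved. The work goes in short steps, each a Python script; the robot and the scene stay as the last script left them, time stands still between calls to the robot, and variables do not carry over. Pictures are saved under pics/ and viewed, and the job is handed in when it is done.

```bash
mkdir -p pics; ls
python3 - <<'E'
from rig import bot
import cv2
s=bot.read_state();print(s)
for n in("scene","side","wrist"):
    c=bot.read_camera(n);cv2.imwrite(f"pics/{n}0.png",c["image"])
    print(n,{k:v for k,v in c.items() if k not in("image","depth")},(c["depth"]>0).mean())
E
```

```text
pics
{'clock': 0.0, 'joint_positions': array([ 1.27039866e+00,  3.00488046e-01,  1.52162586e+00, -1.54707990e-05,
        1.32067924e+00, -6.66070271e-02]), 'qvel': array([-8.75850028e-04,  2.62221129e-06,  2.87545912e-04, -1.51957637e-03,
        3.25971999e-04, -1.53808781e-04]), 'effort': array([-8.58140611e-04, -5.43507707e+01, -3.61791337e+01, -9.40066457e-05,
        4.21457153e-03,  8.60707814e-06]), 'ee_pos': array([127.36040338, 534.82133469, 249.69305592]), 'tool_rot': array([-0.55465677,  0.55514615,  0.43792726, -0.43862095]), 'ft_force': array([ 0.32594331,  0.00349228, -0.63161937]), 'moment': array([-0.01099324, -0.03657735,  0.00672415]), 'grip_width': 85.20036408233845}
scene {'fovy': 45.811388566760506, 'cx': 314.26179603254786, 'cy': 199.52849601451214, 'eye': array([1232.9139957 , -554.18029049,  879.0774088 ]), 'attitude': array([-0.34770893,  0.83905283,  0.38209091, -0.1705737 ])} 0.99566796875
side {'fovy': 56.53826042738509, 'cx': 321.90456386280744, 'cy': 202.84385664096993, 'eye': array([560.68133097, 775.68225068, 709.87813126]), 'attitude': array([ 0.00778059, -0.00790881,  0.90901399, -0.4166179 ])} 0.9960390625
wrist {'fovy': 67.66034841224037, 'cx': 319.8879607223875, 'cy': 201.6775404003053, 'mount': array([[ 9.99999957e-01,  2.40723760e-04, -1.70087486e-04,
        -8.23141600e-02],
       [ 2.31359231e-04, -2.83525536e-01,  9.58964659e-01,
        -1.24427758e+02],
       [ 1.82621433e-04, -9.58964657e-01, -2.83525579e-01,
         7.18883194e+01],
       [ 0.00000000e+00,  0.00000000e+00,  0.00000000e+00,
         1.00000000e+00]])} 0.99604296875
```

View pics/scene0.png

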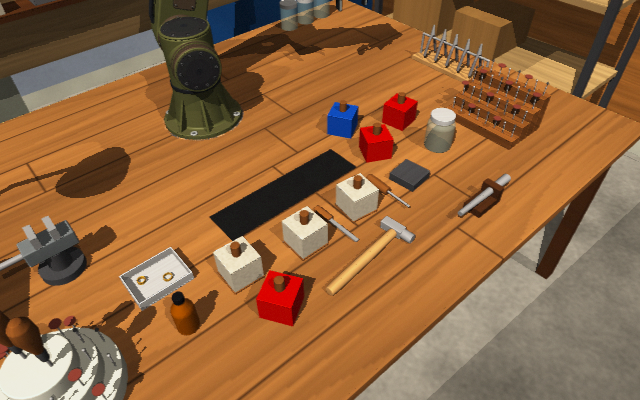

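View pics/side0.png

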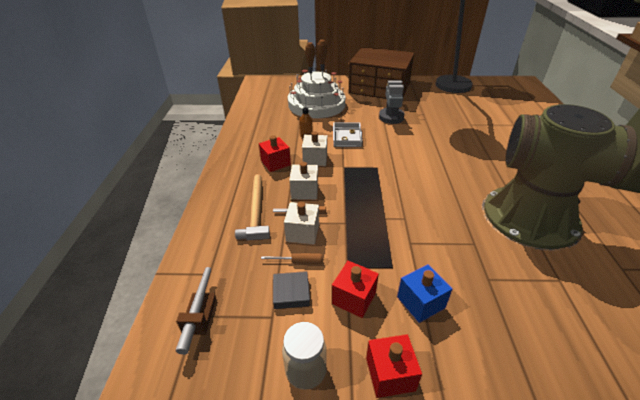

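View pics/wrist0.png

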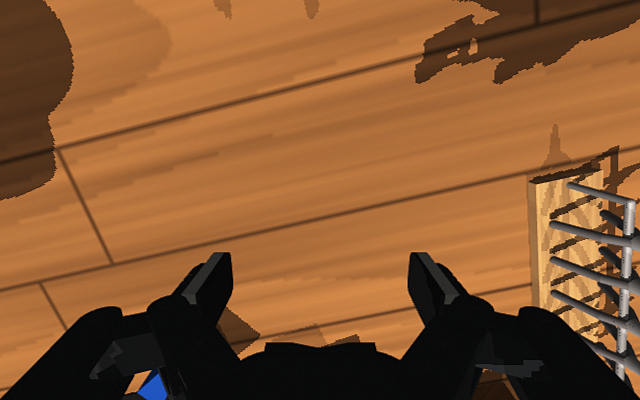

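The scene view shows three white lids at about (238,262), (305,230) and (357,195), and the block at (409,175). The mat is left of the lids, and the red and blue boxes are decoys. Next I measure positions from colour and depth in both views.

```bash
cat > h.py <<'E'
from rig import bot
import numpy as np, cv2
from scipy.spatial.transform import Rotation as Ro
def q2R(q): return Ro.from_quat([q[1],q[2],q[3],q[0]]).as_matrix()
def cam(name):
    s=bot.read_state();c=bot.read_camera(name)
    if name=="wrist":
        T=q2R(s["tool_rot"]);M=c["mount"];c["R"]=T@M[:3,:3];c["o"]=T@M[:3,3]+s["ee_pos"]
    else: c["R"]=q2R(c["attitude"]);c["o"]=c["eye"]
    h,w=c["depth"].shape;f=h/2/np.tan(np.radians(c["fovy"])/2)
    u,v=np.meshgrid(np.arange(w),np.arange(h))
    c["ray"]=np.stack([(u-c["cx"])/f,(v-c["cy"])/f,np.ones_like(u,float)],-1)@c["R"].T
    P=c["ray"]*c["depth"][...,None]+c["o"];P[c["depth"]==0]=np.nan
    c["P"]=P;c["f"]=f;return c
def down(th):
    x=np.array([np.cos(th),np.sin(th),0]);y=np.array([0,0,-1.]);R=np.stack([x,y,np.cross(x,y)],1)
    q=Ro.from_matrix(R).as_quat();return np.array([q[3],q[0],q[1],q[2]])
def save(c,n): cv2.imwrite(f"pics/{n}.png",c["image"])
E
python3 - <<'E'
from h import *
for n in("scene","side"):
    c=cam(n);P=c["P"];hsv=cv2.cvtColor(c["image"],cv2.COLOR_BGR2HSV);H,S,V=cv2.split(hsv)
    Z=P[...,2];near=(P[...,0]>250)&(P[...,0]<750)&(abs(P[...,1])<400)
    # roof tops: white, z 65..85
    def comp(m,lab,mn=60,op=True):
        k,l,st,ce=cv2.connectedComponentsWithStats(m.astype(np.uint8))
        for i in range(1,k):
            if st[i,4]<mn: continue
            p=P[l==i];r=cv2.minAreaRect(p[:,:2].astype(np.float32))
            print(n,lab,ce[i].round(),st[i,4],"z",np.nanmedian(p[:,2]).round(1),"rect",np.round(r[0],1),np.round(r[1],1),round(r[2],1),"mean",p[:,:2].mean(0).round(1))
    comp(near&(S<70)&(V>110)&(Z>69)&(Z<85),"roof")
    comp(near&(Z>93)&(Z<112)&(S>80),"knob",15)
    comp(near&(V<75)&(S<120)&(Z>18)&(Z<32),"block")
    comp(near&(V<60)&(Z<10),"mat",500)
    comp((P[...,0]>200)&(P[...,0]<850)&(abs(P[...,1])<500)&(Z>8)&(Z<200),"any",60)
E
```

```text
scene roof [357. 189.] 533 z 73.0 rect [633.6  76.8] [76.8 79. ] 82.4 mean [639.   71.8]
scene roof [304. 224.] 664 z 73.4 rect [638.6 -98. ] [76.5 77.9] 88.8 mean [ 643.5 -102. ]
scene roof [237. 256.] 805 z 73.6 rect [ 613.4 -270.3] [75.8 79. ] 87.9 mean [ 618.2 -272.5]
scene knob [343. 102.] 29 z 97.4 rect [359.  284.8] [17.8 24.7] 46.9 mean [358.8 284.9]
scene knob [377. 125.] 32 z 97.8 rect [506.7 276.1] [17.8 21.7] 53.6 mean [508.  275.9]
scene knob [358. 179.] 62 z 102.4 rect [633.9  75.8] [20.2 19.8] 12.0 mean [635.4  75.6]
scene knob [304. 214.] 74 z 102.4 rect [640.  -98.8] [19.4 21.5] 32.3 mean [640.8 -99.5]
scene knob [235. 246.] 86 z 102.6 rect [ 614.5 -270.3] [20.1 24.9] 42.5 mean [ 615.3 -270.7]
scene knob [278. 279.] 61 z 98.6 rect [ 742.1 -251.6] [21.7 15.4] 89.4 mean [ 743.1 -252.4]
scene mat [281. 194.] 4305 z 1.3 rect [462.  -19.8] [419.3 115.9] 89.7 mean [464.6 -34.9]
scene any [400. 110.] 889 z 58.0 rect [445.2 446.9] [79.7 84.9] 10.3 mean [456.  433.2]
scene any [342. 118.] 869 z 59.5 rect [357.7 284.4] [79.1 86.8] 30.9 mean [370.5 272.4]
scene any [440. 129.] 
[... 2418 characters left out ...]
ny [301. 221.] 1359 z 68.5 rect [644.5  56.4] [146.8 137. ] 2.1 mean [632.5  90.8]
side any [300. 258.] 391 z 21.7 rect [654.2 178.4] [147.8  22.8] 0.1 mean [631.4 180.2]
side any [354. 287.] 1784 z 69.9 rect [505.6 279.4] [80.8 76.4] 62.1 mean [508.1 294.3]
side any [424. 291.] 1971 z 69.4 rect [357.6 288.1] [78.8 77.8] 30.5 mean [362.4 301.3]
side any [197. 314.] 1343 z 42.2 rect [832.4 329.7] [202.1  34.3] 89.4 mean [832.9 347.1]
side any [290. 289.] 1199 z 25.9 rect [648.2 268.2] [80.1 83.1] 6.7 mean [647.2 274.7]
side any [304. 355.] 2430 z 104.4 rect [604.5 446.4] [74.9 74.1] 53.6 mean [603.5 458.4]
side any [392. 365.] 2640 z 70.1 rect [444.8 449.6] [76.5 77.9] 10.4 mean [447.3 461. ]
```

Run:
```python
from h import *
print(bot.tip_reach, q2R(bot.read_state()["tool_rot"]).round(2))
for p in [(633,78),(638,-96),(613,-268),(462,120),(462,-162),(648,267)]:
    for th in [0,np.pi/2,np.pi,-np.pi/2]:
        for z in (40,220):
            try:q=bot.ik([*p,z],down(th))
            except Exception as e:q=None
            print(p,round(th,2),z,None if q is None else np.round(q,2))
```

```text
19.0 [[ 0.23 -0.   -0.97]
 [ 0.97 -0.    0.23]
 [-0.   -1.    0.  ]]
(633, 78) 0 40 [ 0.07  0.72  1.41 -0.    1.01  0.07]
(633, 78) 0 220 [ 0.07  0.52  1.28 -0.    1.34  0.07]
(633, 78) 1.57 40 [ 0.07  0.72  1.41 -0.    1.01 -1.51]
(633, 78) 1.57 220 [ 0.07  0.52  1.28 -0.    1.34 -1.51]
(633, 78) 3.14 40 None
(633, 78) 3.14 220 None
(633, 78) -1.57 40 [ 0.07  0.72  1.41 -0.    1.01  1.64]
(633, 78) -1.57 220 [ 0.07  0.52  1.28 -0.    1.34  1.64]
(638, -96) 0 40 [-0.21  0.74  1.39 -0.    1.02 -0.21]
(638, -96) 0 220 [-0.21  0.54  1.26 -0.    1.35 -0.21]
(638, -96) 1.57 40 [-0.21  0.74  1.39 -0.    1.02 -1.78]
(638, -96) 1.57 220 [-0.21  0.54  1.26 -0.    1.35 -1.78]
(638, -96) 3.14 40 None
(638, -96) 3.14 220 None
(638, -96) -1.57 40 [-0.21  0.74  1.39 -0.    1.02  1.36]
(638, -96) -1.57 220 [-0.21  0.54  1.26 -0.    1.35  1.36]
(613, -268) 0 40 [-0.47  0.78  1.3  -0.    1.05 -0.47]
(613, -268) 0 220 [-0.47  0.59  1.17 -0.    1.37 -0.47]
(613, -268) 1.57 40 [-0.47  0.78  1.3  -0.    1.05 -2.04]
(613, -268) 1.57 220 [-0.47  0.59  1.17 -0.    1.37 -2.04]
(613, -268) 3.14 40 None
(613, 
[... 616 characters left out ...]
1.73 -0.    1.22 -0.41]
(462, -162) 1.57 40 [-0.41  0.46  1.86 -0.    0.82 -1.98]
(462, -162) 1.57 220 [-0.41  0.19  1.73 -0.    1.22 -1.98]
(462, -162) 3.14 40 None
(462, -162) 3.14 220 None
(462, -162) -1.57 40 [-0.41  0.46  1.86 -0.    0.82  1.16]
(462, -162) -1.57 220 [-0.41  0.19  1.73 -0.    1.22  1.16]
(648, 267) 0 40 [ 0.34  0.85  1.19 -0.    1.11  0.34]
(648, 267) 0 220 [ 0.34  0.67  1.05 -0.    1.42  0.34]
(648, 267) 1.57 40 [ 0.34  0.85  1.19 -0.    1.11 -1.23]
(648, 267) 1.57 220 [ 0.34  0.67  1.05 -0.    1.42 -1.23]
(648, 267) 3.14 40 None
(648, 267) 3.14 220 None
(648, 267) -1.57 40 [ 0.34  0.85  1.19 -0.    1.11  1.91]
(648, 267) -1.57 220 [ 0.34  0.67  1.05 -0.    1.42  1.91]
```

```bash
cat >> h.py <<'E'
D=down(0.0)
def st(t=""):
    s=bot.read_state();print(t,"t",round(s["clock"],2),s["ee_pos"].round(1),"g",round(s["grip_width"],1),"F",s["ft_force"].round(1));return s
def rects(c,m,lab,mn=100):
    k,l,sta,ce=cv2.connectedComponentsWithStats(m.astype(np.uint8))
    for i in range(1,k):
        if sta[i,4]<mn: continue
        p=c["P"][l==i];r=cv2.minAreaRect(p[:,:2].astype(np.float32))
        print(lab,ce[i].round(),sta[i,4],"z",np.nanmedian(p[:,2]).round(1),"rect",np.round(r[0],1),np.round(r[1],1),round(r[2],1))
E
python3 - <<'E'
from h import *
bot.move_to([648,250,240],D);st("over block")
c=cam("wrist");save(c,"w1");P=c["P"];Z=P[...,2]
rects(c,(Z>18)&(Z<32)&(P[...,1]>150),"block")
bot.move_gripper(50)
bot.move_to([633,78,200],D);st("over A")
c=cam("wrist");save(c,"w2");P=c["P"];Z=P[...,2]
rects(c,(Z>97)&(Z<112),"knob",30);rects(c,(Z>70)&(Z<82),"roof",200)
E
```

```text
over block t 2.38 [647.5 251.  240.2] g 85.5 F [1.6 0.4 0.4]
block [129.  18.] 513 z 25.1 rect [450.9 412.7] [77.9 13.2] 19.9
block [287.  24.] 244 z 25.0 rect [611.6 413.1] [66.9 18.9] 15.2
block [481. 112.] 1594 z 20.6 rect [826.  329.9] [89.5 24.7] 89.8
block [514. 116.] 292 z 20.6 rect [861.9 320.2] [ 8.1 69.9] 1.5
block [ 85. 137.] 790 z 25.2 rect [381.6 281.3] [107.4  54.4] 75.7
block [214. 144.] 345 z 25.2 rect [530.1 287.7] [ 53.2 106.1] 17.2
block [319. 162.] 4832 z 25.7 rect [646.4 268.1] [80.1 80.1] 6.6
block [293. 235.] 1028 z 24.5 rect [615.1 176.8] [24.2 73.2] 90.0
over A t 3.61 [633.2  78.4 200.4] g 50.1 F [-0.7  0.2  0. ]
knob [318. 208.] 625 z 105.6 rect [631.8  79.4] [21.4 20.8] 10.5
roof [318. 195.] 6637 z 75.7 rect [631.9  79.2] [76.2 76.3] 82.9
roof [323. 336.] 1250 z 75.5 rect [637.  -67.5] [21.  76.1] 89.2
```

View pics/w1.png

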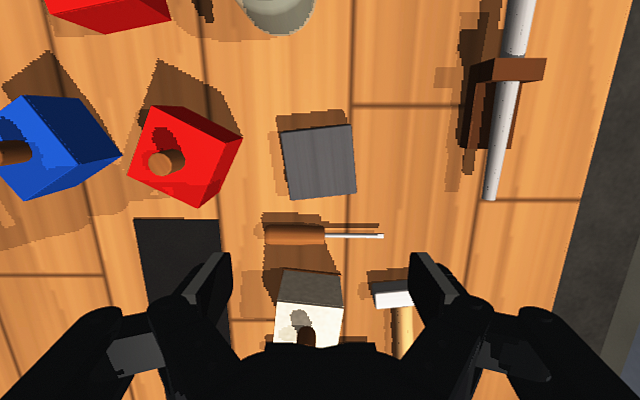

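View pics/w2.png

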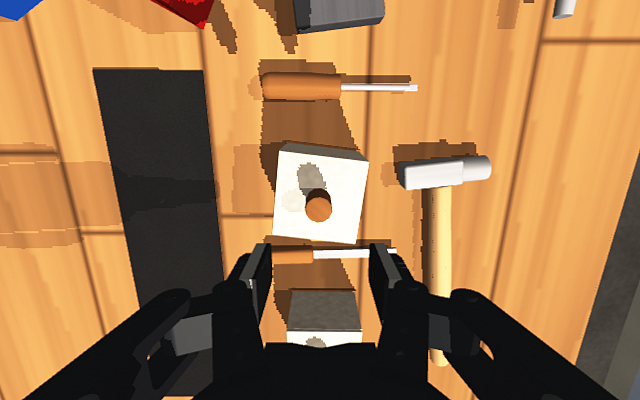

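The wrist view puts the block at (319,162), which maps to (646,268) with an 80 x 80 top at z 25.7. Knob A at (318,208) maps to (632,79). Both match the fixed views within 2 mm, so I'll grasp lid A.

```bash
cat >> h.py <<'E'
def lift(x,y,mx,my):
    bot.servo_line([x,y,160],D)
    r=bot.servo_line([x,y,98],D,speed=80,until_force=8);st(f"at knob {r}")
    bot.move_gripper(10,grip_force=40);st("gripped")
    bot.servo_line([x,y,190],D,speed=120);s=st("lifted")
    bot.servo_line([(x+mx)/2-10,(y+my)/2,190],D,speed=200);st("mid")
E
python3 - <<'E'
from h import *
lift(632.3,79,462,120)
for n in("scene","side"): 
    c=cam(n);save(c,n+"A")
    x0=(300,140) if n=="scene" else (240,170)
    cv2.imwrite(f"pics/{n}Az.png",cv2.resize(c["image"][x0[1]:x0[1]+110,x0[0]:x0[0]+130],None,fx=5,fy=5,interpolation=cv2.INTER_CUBIC))
c=cam("wrist");save(c,"wA")
E
```

```text
at knob False t 5.0 [632.6  79.   98.5] g 49.7 F [ 0.4 -0.3 -0.4]
gripped t 5.37 [632.5  79.   98.5] g 20.8 F [-0.9 -0.2  4.7]
lifted t 6.28 [632.  79. 189.] g 20.8 F [ 0.3 -0.1 -0.1]
mid t 6.92 [537.8  99.4 190. ] g 21.0 F [-0.2 -0.5 -1. ]
```

View pics/sceneAz.png

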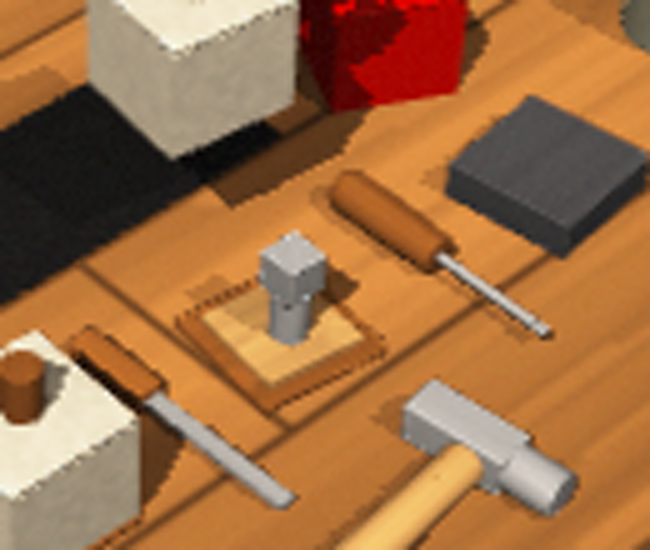

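View pics/sideAz.png

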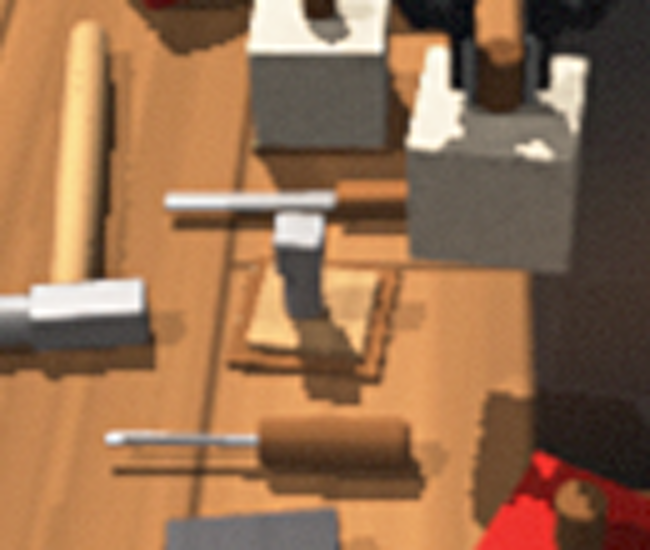

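View pics/wA.png

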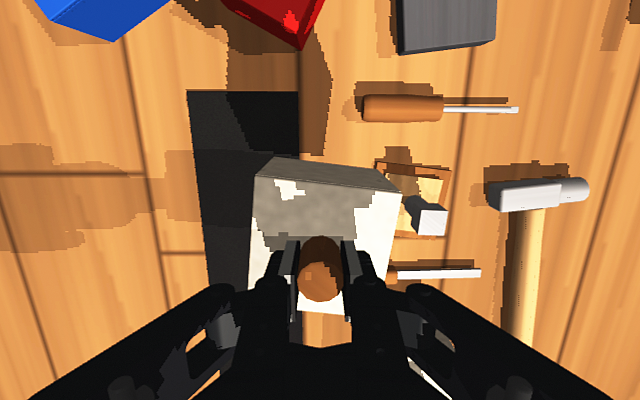

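Box A holds the square stake: a flat square head at (294,262) in the enlarged scene crop. I'll put its lid on the mat and go to B.

```bash
cat >> h.py <<'E'
def put(mx,my):
    bot.servo_line([mx,my,190],D,speed=200)
    bot.servo_line([mx,my,108],D,speed=120)
    r=bot.servo_line([mx,my,95.5],D,speed=25,until_force=4);st(f"down {r}")
    bot.move_gripper(50);bot.servo_line([mx,my,175],D,speed=150);st("left")
E
python3 - <<'E'
from h import *
put(462,122)
bot.move_to([638,-97,180],D)
c=cam("wrist");P=c["P"];Z=P[...,2];save(c,"wB0")
rects(c,(Z>97)&(Z<112),"knob",30);rects(c,(Z>68)&(Z<82),"roof",200)
E
```

```text
down True t 8.92 [461.8 122.   96.5] g 20.5 F [-1.9  0.3  6.1]
left t 9.98 [461.6 121.9 174.2] g 49.9 F [-0.4  0.2 -1.6]
knob [318. 218.] 750 z 105.6 rect [636.8 -96.1] [21.  21.2] 75.2
knob [441. 382.] 349 z 100.5 rect [ 744.4 -247.7] [15.7 22.6] 49.4
roof [318. 202.] 7686 z 75.7 rect [636.6 -96.3] [76.2 76.1] 89.3
roof [300. 342.] 344 z 71.2 rect [ 616.3 -230.6] [ 4.2 68.4] 89.1
roof [442. 362.] 308 z 71.0 rect [ 758.6 -256.4] [11.6 50.8] 40.4
```

View pics/wB0.png

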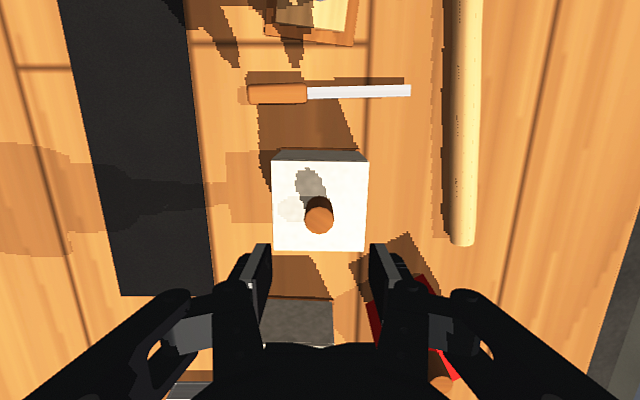

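Knob B is at (318,218), which maps to (637,-96) at z 105.6, as expected. Lifting it.

Run:
```python
from h import *
lift(637,-96.3,462,-20)
ims=[]
for n,(x0,y0) in dict(scene=(240,175),side=(240,140)).items(): 
    c=cam(n);save(c,n+"B")
    ims.append(cv2.resize(c["image"][y0:y0+100,x0:x0+130],None,fx=3,fy=3,interpolation=cv2.INTER_CUBIC))
cv2.imwrite("pics/Bz.png",np.hstack(ims))
```

```text
at knob False t 12.32 [637.3 -96.3  98.5] g 49.9 F [-0.6 -0.3 -0.3]
gripped t 12.69 [637.2 -96.3  98.6] g 20.3 F [-2.4  0.4  4.8]
lifted t 13.61 [636.7 -96.2 189. ] g 20.8 F [ 0.3  1.3 -0.4]
mid t 14.28 [540.1 -58.4 190. ] g 20.8 F [ 0.  -1.  -0.8]
```

View pics/Bz.png

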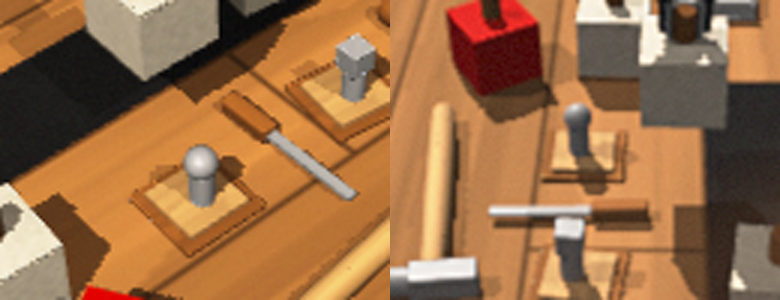

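Box B holds the ball head at (202,160) in the crop. The lid goes on the mat, then I locate the stake from above.

Run:
```python
from h import *
put(462,-20)
bot.move_gripper(60)
bot.move_to([637,-96,160],D);st()
c=cam("wrist");P=c["P"];Z=P[...,2];save(c,"wB1")
near=(np.hypot(P[...,0]-637,P[...,1]+96)<40)
rects(c,near&(Z>35)&(Z<72),"ball",30);rects(c,near&(Z>8)&(Z<14),"floor",200)
m=near&(Z>45)&(Z<72);p=P[m];A=np.c_[2*p,np.ones(len(p))];s=np.linalg.lstsq(A,(p**2).sum(1),rcond=None)[0]
print("sphere",s[:3],np.sqrt(s[3]+s[:3]@s[:3]),"top",p[:,2].max())
for n in("scene","side"):
    c=cam(n);P=c["P"];Z=P[...,2];save(c,n+"B1")
    near=(np.hypot(P[...,0]-637,P[...,1]+96)<40)
    m=near&(Z>44)&(Z<72);p=P[m];A=np.c_[2*p,np.ones(len(p))]
    s=np.linalg.lstsq(A,(p**2).sum(1),rcond=None)[0];print(n,m.sum(),s[:3],np.sqrt(s[3]+s[:3]@s[:3]))
```

```text
down True t 16.27 [461.9 -20.   96.5] g 20.5 F [-1.4  0.   6.8]
left t 17.34 [461.6 -20.  174.2] g 49.9 F [-1.3 -0.8  0.1]
 t 18.4 [636.3 -95.6 159.8] g 59.9 F [-0.8 -1.  -0.6]
ball [326. 204.] 938 z 62.6 rect [641.3 -93.4] [27.2 26.7] 32.4
floor [318. 188.] 2804 z 10.8 rect [636.7 -96.4] [60.6 59.9] 88.8
sphere [641.43641487 -93.79304403  53.18066098] 13.628505487657469 top 68.00038201686897
scene 110 [643.45483642 -95.3462597   52.00308831] 12.556361338698682
side 74 [642.88801168 -93.54898608  54.4295596 ] 13.1947464292494
```

View pics/wB1.png

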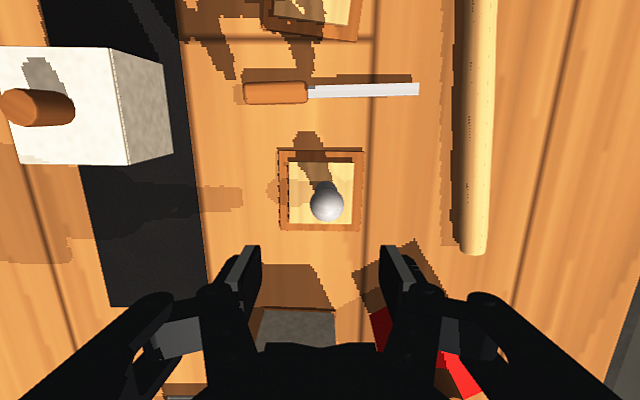

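View pics/sceneB1.png

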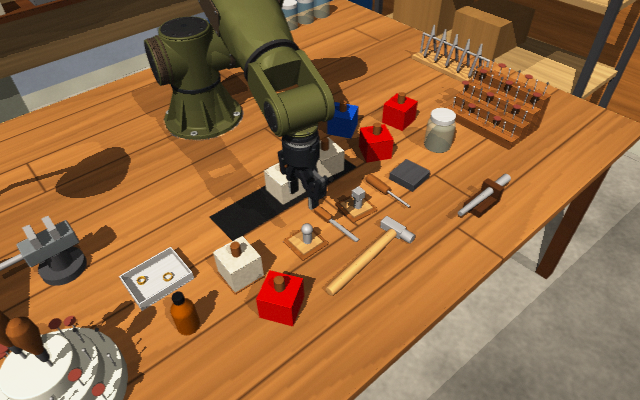

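The ball at (326,204) maps to (641.4,-93.8) with centre z about 53, and all three cameras agree within 2 mm. Grasping the ball at its equator.

Run:
```python
from h import *
x,y=642.1,-94
bot.servo_line([x,y,110],D)
r=bot.servo_line([x,y,51],D,speed=60,until_force=6);st(f"at ball {r}")
bot.move_gripper(15,grip_force=40);st("gripped")
bot.servo_line([x,y,85],D,speed=50);bot.servo_line([x,y,160],D,speed=150);st("up")
c=cam("side");save(c,"side_up");w=cam("wrist");save(w,"w_up");s=cam("scene")
cv2.imwrite("pics/upz.png",np.hstack([cv2.resize(c["image"][100:200,240:370],None,fx=3,fy=3),cv2.resize(s["image"][150:250,250:380],None,fx=3,fy=3)]))
```

```text
at ball False t 20.17 [642.3 -94.1  51.5] g 59.6 F [-0.8  0.2  0.9]
gripped t 20.57 [642.3 -94.   51.4] g 25.9 F [0.9 0.5 4. ]
up t 22.06 [641.7 -93.9 158.9] g 26.2 F [ 0.2  0.2 -2.5]
```

View pics/upz.png

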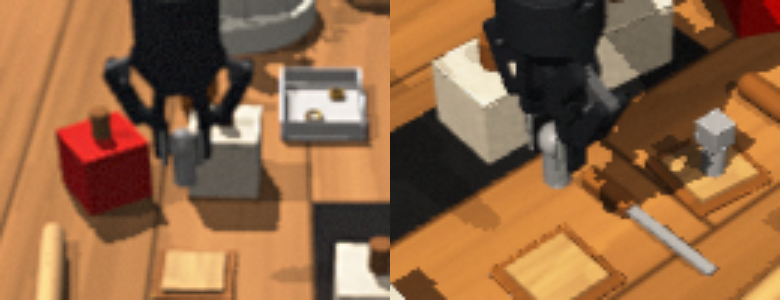

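View pics/w_up.png

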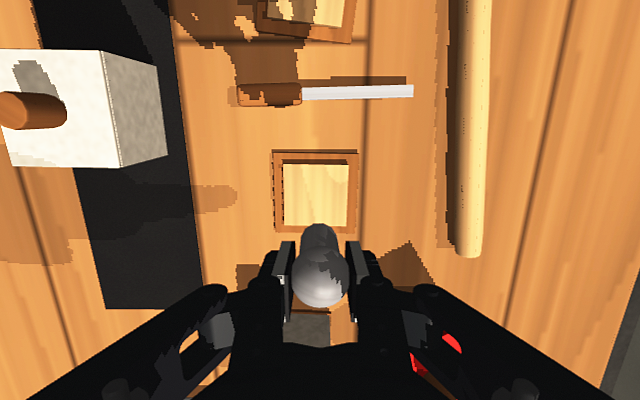

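The stake hangs upright in the jaws, with base B empty below it. Next I carry it over the block and lower it until it touches.

Run:
```python
from h import *
x,y=647.2,267.6
bot.servo_line([x,y,160],D,speed=180)
bot.servo_line([x,y,74],D,speed=100)
r=bot.servo_line([x,y,62],D,speed=15,until_force=3);st(f"touch {r}")
ims=[]
for n,(x0,y0) in dict(scene=(345,120),side=(230,220)).items():
    c=cam(n);ims.append(cv2.resize(c["image"][y0:y0+100,x0:x0+130],None,fx=3,fy=3))
cv2.imwrite("pics/put.png",np.hstack(ims));save(cam("wrist"),"w_put")
```

```text
touch True t 25.93 [647.2 267.7  66.4] g 25.9 F [-0.4  0.2  6. ]
```

View pics/put.png

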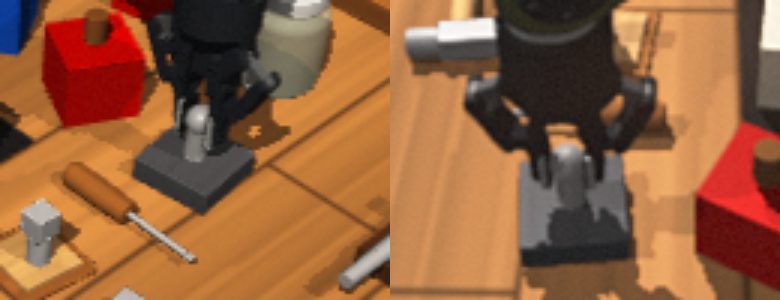

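View pics/w_put.png

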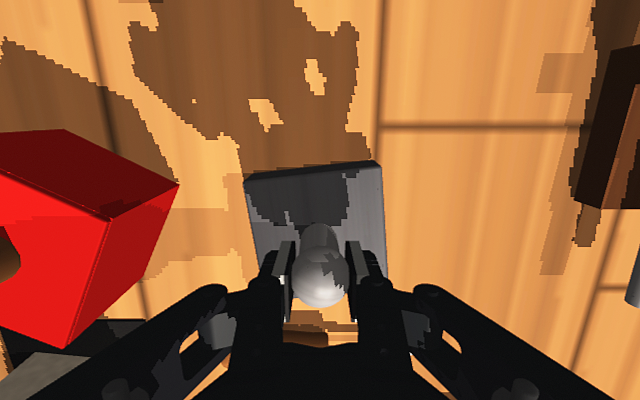

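It touched at z 66.4 against an expected 66.5, and the stake looks upright. I'll release it and check.

Run:
```python
from h import *
bot.dwell(0.2);bot.move_gripper(55);bot.dwell(0.2)
bot.servo_line([647.2,267.6,190],D,speed=100);bot.dwell(0.3);st()
def chk(c,lab):
    P=c["P"];Z=P[...,2]
    near=(np.hypot(P[...,0]-647,P[...,1]-268)<60)
    m=near&(Z>60)&(Z<86);p=P[m];A=np.c_[2*p,np.ones(len(p))];s=np.linalg.lstsq(A,(p**2).sum(1),rcond=None)[0]
    print(lab,"ball",s[:3].round(1),np.sqrt(s[3]+s[:3]@s[:3]).round(1),"top",p[:,2].max().round(1))
    rects(c,near&(Z>20)&(Z<32),lab+" block",50)
c=cam("wrist");save(c,"w_end");chk(c,"wrist")
bot.move_to([500,300,260],down(0.5))
for n in("scene","side"):
    c=cam(n);save(c,n+"_end");chk(c,n)
    P=c["P"];Z=P[...,2];m=(Z>62)&(Z<82)&(P[...,0]>380)&(P[...,0]<700)&(P[...,1]>-330)&(P[...,1]<180)
    rects(c,m&(cv2.cvtColor(c["image"],cv2.COLOR_BGR2HSV)[...,1]<70),n+" roofs",80)
st()
```

```text
t 28.57 [647.2 267.6 189.8] g 54.9 F [ 0.6 -0.3  0.1]
wrist ball [646.2 267.8  68.3] 13.6 top 83.0
wrist block [319. 183.] 5329 z 25.7 rect [646.5 268.1] [80.1 80.2] 6.6
scene ball [648.9 264.4  68.2] 11.3 top 80.5
scene block [410. 173.] 495 z 23.0 rect [648.6 265.9] [81.3 82. ] 8.0
scene roofs [325. 151.] 453 z 70.7 rect [464.5 120.6] [79.5 79. ] 81.8
scene roofs [284. 174.] 532 z 70.9 rect [464.8 -22.2] [77.1 79.6] 89.5
scene roofs [237. 257.] 900 z 73.3 rect [ 612.5 -269.6] [77. 81.] 86.9
side ball [647.4 267.8  69.4] 13.0 top 83.7
side block [290. 289.] 921 z 26.0 rect [648.2 268.2] [80.1 82.3] 6.7
side roofs [314. 143.] 328 z 75.9 rect [ 612.5 -266.3] [80.3 75.2] 87.3
side roofs [368. 230.] 621 z 73.7 rect [463.  122.8] [81.9 76.1] 83.0
 t 29.42 [500.8 299.6 259.1] g 55.1 F [-0.1 -0.3 -0. ]
```

View pics/scene_end.png

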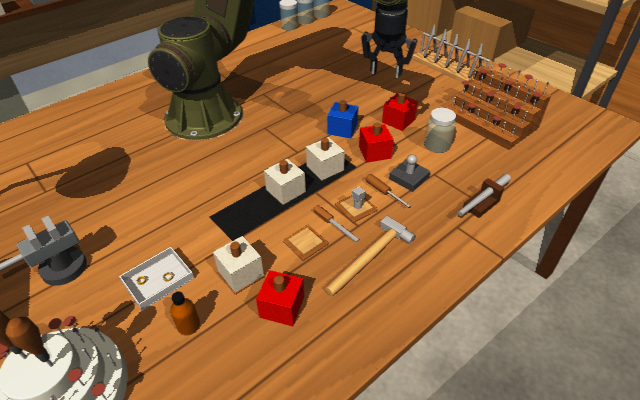

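View pics/w_end.png

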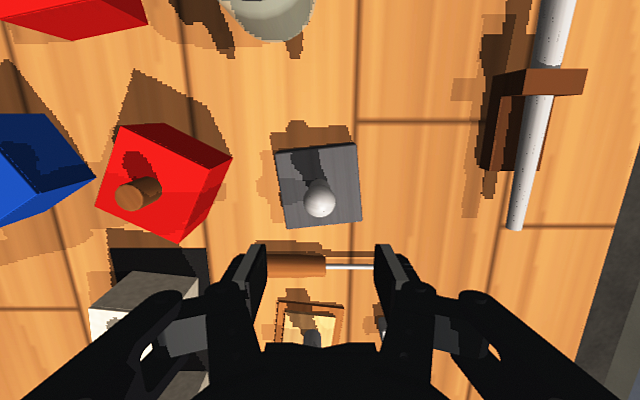

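View pics/side_end.png

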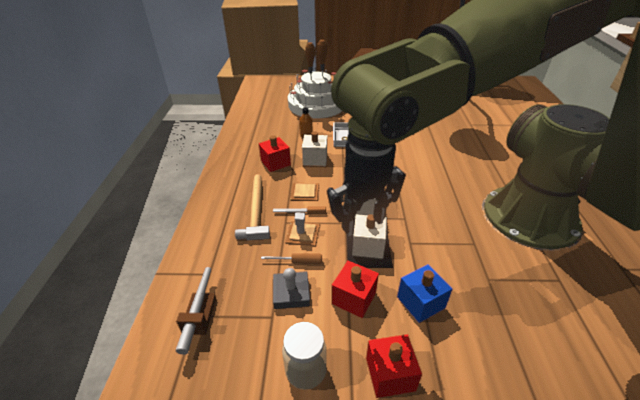

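The ball stake stands at the block's centre, at (411,163) in the scene view and (319,200) in the wrist view. Lids A and B sit flat on the mat, and everything else is where it was. Handing in.

Run:
```python
from h import *
bot.finish_job()
```

```text
the job is handed in; nothing more can be done
```

The ball-headed stake now stands upright in the middle of the steel block, and I handed the job in at about 29.4 s on the robot's clock. `finish_job` gives no verdict, so this rests on my own camera checks.

- **Boxes:** I opened two. The left one held the square stake, which I left standing. The middle one held the ball stake. I never opened the third box.
- **Lids:** both lids I took off sit flat, open side down, on the mat at about (462, 122) and (462, -20) mm. The side camera did not show the second one because the arm was in the way, but the scene camera did.
- **Stake position:** the wrist and side cameras put the ball within about 1 mm of the block's centre in each direction. The scene camera gave 1.5 mm in y, but its fitted ball radius was poor (11 mm instead of 14 mm).
- **Stake height:** the stake's top read 80.5–83.7 mm against 81 mm expected for standing upright on the block.
- **Bystanders:** the file, screwdriver, hammer, oil, jar and coloured boxes looked unmoved in the final pictures. I compared those by eye only, without measuring them.

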